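# Hold the bead chest's lid at its balance point

### The arm

A 6-joint arm with a two-finger parallel gripper is mounted at the origin on the work surface. World frame = base frame: x ahead of the robot, y to its left, z up, the work surface at z = 0. Lengths are in m, angles in rad, forces in N, time in s.
With the tool pointing down it reaches from about 0.3 to 0.775 m from the base axis. Payload 14.6 kg.
Tool frame: the origin (TCP) lies at the very end of the fingers, on their centre line; the grasp point (between the pads) lies 19 mm behind it; z points along the fingers, x is the direction in which the jaws open and shut, and the axes are right-handed (so a half turn about z gives the same grasp; the last joint's range is limited). The gripper opens to 85 mm and grips with 20 to 120 N. Pads are 22 mm wide; open, the fingers measure 114 mm over their backs; the gripper's body (76 mm by 85 mm) begins 54 mm behind the grasp point. The pads swing forward as they close: fully open they stand 13 mm farther back than shut.
Start: joints at [1.242, 0.3, 1.521, -0, 1.321, -0.067], TCP at [0.142, 0.531, 0.21] pointing down, gripper open.
Joint ranges: [-3.03, 3.03], [-0.79, 2.21], [0.23, 2.52], [-1.04, 4.18], [0, 3.07], [-2.55, 2.55]. Speed limits (rad/s): [2.22, 2.22, 2.57, 3.14, 3.14, 3.14].

### API

Orientations are given as [roll, pitch, yaw] about the fixed x, y, z axes, in that order (R = Rz(yaw) Ry(pitch) Rx(roll)).
In Python, from workcell import ctrl, optics, workorder gives the robot as it stands. The module is installed in compiled form; this text tells all that it offers.
- The arm moves only by the tool jog_arm, never from a script. Its argument "motion" is a list of rows, each a list of 7 numbers: the turn, a rotation vector about the tool's x, y, z in degrees, then the shift along the tool's x, y, z in mm, then the opening, from -1 (shut) to 1 (fully open), so that 0 is half open. In form: [[wx, wy, wz, tx, ty, tz, fingers], ...]. A call has 1 to 8 rows; each row shifts and turns the commanded pose from where the row before left it, along the tool's axes as they then stand; what a row does not reach is not made up. A row lasts 1/8 s, in which the tool goes at most 62.5 mm and 10.7 degrees, less where a joint would pass 70% of its speed; a pose out of reach is approached as far as the arm can. A call with a gripper value outside its range is refused whole. The fingers move at their own pace and stop on an object; "squeeze" is the grip in N (left out, the last holds). Time passes only in rows, so rows that do not move let the fingers close. It gives the time, the measured TCP pose, the force and the opening at its end, in the units of the state.
- ctrl.get_obs(): the state, without advancing time (a new reading comes with each control period).
- optics.camera(name): name is "side" or "top"; returns a dict with "image" (384x512x3 uint8, red, green, blue), "fov_y" (degrees; the focal length in pixels is half the picture's height over the tangent of half this angle, whatever the lens; pixels are square), "cx", "cy" (the principal point, pixels), "k1" (the pictures are not rectified: a ray, as slopes to the right and down, at radius r is drawn at 1 + k1 r^2 times it, then the intrinsics apply), "camera_from_world" (4x4, takes a point from world to camera coordinates). Camera axes: x right, y up, looking along -z (the intrinsics and any distortion apply to the point x, -y, -z); pixel columns grow to the right and rows downward; lengths in m; the calibration is good to about 2 mm. A picture is of the moment at which its call begins. There is no depth.
- workorder.sign_off(): hands the job in, once; it reports no verdict.
The state is a dict: "clock": time; "joint_pos": joint angles; "qd": joint speeds; "effort": joint torques, N m; "position": TCP position; "ee_rot": TCP orientation; "force": force on the tool from outside, world axes, zero at the start; "ft_torque": the same for the moment, N m; "width": finger opening in m.
Only numpy, scipy, OpenCV 4.12 (cv2) and the standard library are available. Lean on these libraries where they do the work, as an engineer would, in place of code of your own. Each camera call takes 0.05 s, during which the arm holds its last target.

### The job

The wooden bead chest's lid has lost its stay. Turn the latch knob on the post at the chest's side clockwise until it clicks past its detent and the tongue is clear of the lid, then take the lid by its handle bar and swing it up to its balance point, where it would fall neither shut nor open. Finish holding it there, still, with the bar pinched in the gripper, and leave the other things on the table where they are.

Things in the scene. Friction and masses are not known exactly. Their poses are not given: they have to be found in the camera images.
- chest: Brown wooden bead chest, fixed to the table. Base 170 (x) x 220 (y) x 80 mm high. Origin: centre of its underside. Chest axes: -x front, with the lid's handle (towards the robot at yaw 0); +x back, with the hinge; +y the side against which the latch post (wood, 76 mm high) stands; z up.
- lid_handle (a point): Centre of the lid's handle: a round steel bar 10 mm thick along chest y, 100 mm long (88 free between its arms), 45 mm out from the lid's front edge: 40 mm of free air between bar and lid. Lid closed: 130 mm in front of the chest's origin, 100 mm above the table, nothing tall under it. It turns easily between fingers, so the gripper can keep pointing down as the lid swings.
- lid_hinge (a point): Middle of the hinge line, at the lid's lower back edge: 85 mm behind the chest's origin (its +x), 80 mm above the table; the line runs along chest y. At lid angle a the bar's centre lies, relative to it, 215 cos a - 20 sin a mm to the front (chest -x) and 215 sin a + 20 cos a mm up.
- lid (a joint): Lid angle, rad: 0 closed (top then 120 mm above the table), grows as the front swings up and back; stop at 2.3. Hollow wooden frame 170 x 220 x 40 mm, about 0.4 kg, almost no hinge friction, held down by the latch. It balances at 1.265 (72 degrees up, leaning to the front): falls shut below, open above. Held means within 0.12 of that; past 1.65 counts as fallen open.
- latch_grip (a point): Centre of the latch knob's grip, on its vertical axis, 142 mm above the table, 30 mm in front of the chest's origin and 146 mm to its +y side. The grip is a dark steel bar 46 mm long, 12 mm thick, 34 mm high (125 to 159 mm above the table, higher than the closed lid), its length along chest x at latch 0. The frame turns with it.
- latch (a joint): Latch angle, rad: 0 latched, its flat steel tongue pointing at the lid, over a lug on the lid's side; grows clockwise seen from above, stop at 1.3. A sprung ball plunger gives the detent: from 0.1 on about 0.1 N m is needed, at about 0.58 it clicks over and is driven on past 1.05, tongue clear, and stays there. Let go before that it springs back. Released: above 1.0.
- mug: White enamelled mug, 76 mm across, 75 mm high, upright; origin at the centre of its underside. Not needed.
- jar: Amber bead jar with a metal cap, 56 mm across, 70 mm high; origin at the centre of its underside. Not needed.
- dish: Shallow dark wooden dish with beads, 100 mm across, 30 mm high; origin at the centre of its underside. Not needed.
- scissors: Scissors with black handles, about 170 mm long, lying flat, blades to its +x; origin near the pivot. Not needed.
- pliers: Small pliers, about 150 mm long, lying flat, jaws to its +x; origin below the pivot. Not needed.
- pen: White pen 150 mm long lying flat along its x axis; origin at mid-length underneath. Not needed.
- tape: Round yellow tape-measure case, 60 mm across, 24 mm high; origin at the centre of its underside. Not needed.

How it is judged:
By the outcome, as a careful person would: the job done as asked, in the order asked, and still so for the second after the job is handed in, while the arm keeps its last pose, push and grip.
It also fails if it takes over 48 s, if anything falls off the work surface, if the arm or the gripper's body presses on something with over 40 N, if the wrist force passes 120 N, or if a joint passes its speed limit or range.

## Working session

There is one attempt and no reset: what is moved stays moved. The work goes in short steps, Python scripts to look and compute and a tool call to move; the robot and the scene stay as the last step left them, time stands still between calls to the robot, and variables do not carry over. Pictures are saved under pics/ and viewed, and the job is handed in when it is done.

Besides the shell and the picture viewer there is one more tool, called by a JSON object that holds its "method" and its "body". jog_arm: Moves the arm, as the interface text tells. Its arguments: {"type":"object","properties":{"motion":{"type":"array"},"squeeze":{"type":"number"}},"required":["motion"]}

```bash
mkdir -p pics; ls
python3 - <<'E'
from workcell import ctrl, optics, workorder
import cv2
o=ctrl.get_obs()
for k,v in o.items(): print(k,v)
for n in("side","top"):
    c=optics.camera(n); cv2.imwrite(f"pics/{n}0.png",cv2.cvtColor(c["image"],cv2.COLOR_RGB2BGR))
    print({k:v for k,v in c.items() if k!="image"})
E
```

```text
pics
clock 0.0
joint_pos [ 1.24242053e+00  3.00498351e-01  1.52160091e+00  3.26883098e-05
  1.32072313e+00 -6.66068971e-02]
qd [ 0.00037199 -0.00043338 -0.00040706  0.00087578  0.0005549   0.00028066]
effort [ 2.09071404e-04 -5.43514323e+01 -3.61784577e+01 -6.47548131e-05
  4.20017299e-03  3.87839725e-05]
position [0.14224472 0.53100599 0.209498  ]
ee_rot [-3.14147921e+00  1.22490192e-03  1.30901939e+00]
force [-0.96519691  0.57138504  0.08090956]
ft_torque [ 0.00747809 -0.00488296  0.02284989]
width 0.08541053785317934
{'fov_y': 44.264533649252186, 'cx': 251.6993862488106, 'cy': 198.80593193662423, 'k1': -0.04000924686363079, 'camera_from_world': array([[-0.91216227, -0.40982424,  0.00202225,  0.55396854],
       [ 0.20525283, -0.45255741,  0.86779207, -0.20349795],
       [-0.35472704,  0.79198225,  0.49692338, -0.90338941],
       [ 0.        ,  0.        ,  0.        ,  1.        ]])}
{'fov_y': 49.732886958246446, 'cx': 259.4924402435432, 'cy': 187.0899497224241, 'k1': -0.11965504243827348, 'camera_from_world': array([[ 0.02798871, -0.99957855, -0.00770448,  0.00692559],
       [ 0.99744686,  0.02742079,  0.06593839, -0.5906819 ],
       [-0.06569934, -0.00953034,  0.99779395, -1.05264225],
       [ 0.        ,  0.        ,  0.        ,  1.        ]])}
```

View pics/side0.png

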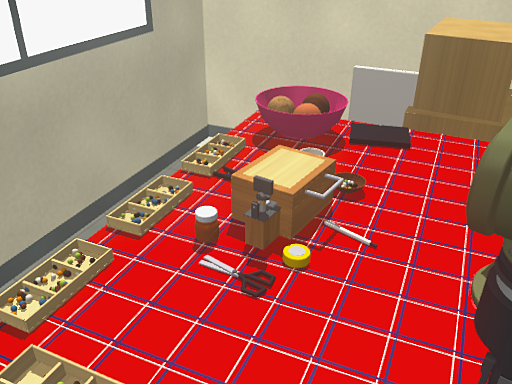

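View pics/top0.png

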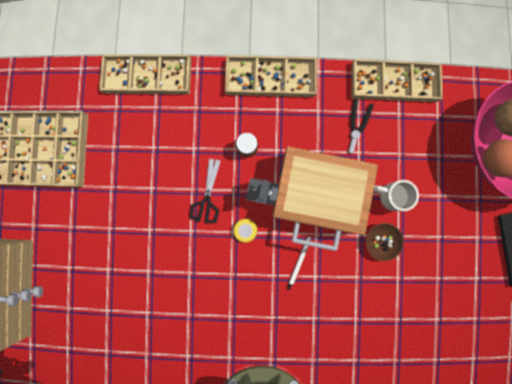

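```bash
cat > h.py <<'E'
import numpy as np, cv2
from workcell import ctrl, optics, workorder
def K(c):
    f=192/np.tan(np.radians(c["fov_y"]/2)); return np.array([[f,0,c["cx"]],[0,f,c["cy"]],[0,0,1.]]), np.array([c["k1"],0,0,0,0.])
def ray(c,uv):
    k,d=K(c); p=cv2.undistortPoints(np.array([[uv]],float),k,d)[0,0]
    M=c["camera_from_world"]; R=M[:3,:3]; o=-R.T@M[:3,3]
    return o, R.T@np.array([p[0],-p[1],-1.])
def onz(c,uv,z):
    o,d=ray(c,uv); return o+d*(z-o[2])/d[2]
def proj(c,P):
    k,d=K(c); M=c["camera_from_world"]; q=M[:3,:3]@np.array(P)+M[:3,3]; q=q*[1,-1,-1]
    return cv2.projectPoints(q.reshape(1,1,3),np.zeros(3),np.zeros(3),k,d)[0][0,0]
def save(n,im,crop=None,s=1):
    if crop: x0,y0,x1,y1=crop; im=im[y0:y1,x0:x1]
    im=cv2.resize(im,None,fx=s,fy=s,interpolation=cv2.INTER_CUBIC)
    cv2.imwrite(f"pics/{n}.png",cv2.cvtColor(im,cv2.COLOR_RGB2BGR))
E
python3 - <<'E'
from h import *
c=optics.camera("top"); im=c["image"]; s=optics.camera("side")
save("top1",im,(180,80,430,300),3); save("side1",s["image"],(180,100,400,310),3)
hsv=cv2.cvtColor(im,cv2.COLOR_RGB2HSV)
m=cv2.inRange(hsv,(8,60,90),(28,255,255)); m=cv2.morphologyEx(m,cv2.MORPH_OPEN,np.ones((5,5)))
cs,_=cv2.findContours(m,cv2.RETR_EXTERNAL,cv2.CHAIN_APPROX_NONE)
for k in cs:
    if cv2.contourArea(k)<800: continue
    print(cv2.contourArea(k),cv2.minAreaRect(k), cv2.approxPolyDP(k,6,True)[:,0].tolist())
    P=np.array([onz(c,p[0].astype(float),0.12)[:2] for p in k],np.float32)
    r=cv2.minAreaRect(P*1000); print(r)
E
```

```text
1161.5 ((15.0, 325.0), (48.0, 30.0), 90.0) [[30, 302], [0, 303], [0, 349], [30, 334]]
((226.0441436767578, 613.666015625), (82.86556243896484, 125.62899780273438), 89.9915542602539)
1604.5 ((16.0, 267.0), (56.0, 32.0), 90.0) [[0, 239], [0, 295], [31, 287], [32, 242]]
((369.8411560058594, 613.8352661132812), (138.7101593017578, 87.65620422363281), 1.8526536226272583)
6632.0 ((325.51922607421875, 190.4038543701172), (94.92020416259766, 72.75908660888672), 11.30993366241455) [[287, 147], [273, 216], [364, 234], [376, 165]]
((580.5652465820312, -132.89816284179688), (222.93246459960938, 171.52590942382812), 80.18304443359375)
5836.5 ((43.49999237060547, 148.5), (86.99998474121094, 74.99998474121094), 0.0) [[3, 115], [10, 129], [0, 123], [0, 184], [83, 186], [87, 114], [55, 111], [49, 125], [36, 121], [38, 112]]
((665.2933349609375, 564.2326049804688), (234.8280792236328, 186.44374084472656), 89.99711608886719)
2657.5 ((397.0, 80.0), (38.0, 90.0), 90.0) [[352, 63], [354, 96], [371, 89], [386, 99], [420, 98], [422, 91], [442, 97], [441, 67], [426, 84], [417, 76], [431, 67], [415, 73], [414, 62]]
((853.5890502929688, -305.84136962890625), (96.1803207397461, 224.93800354003906), 0.7215524315834045)
2246.5 ((270.63421630859375, 75.10807800292969), (91.91090393066406, 37.391571044921875), 1.9749338626861572) [[226, 59], [226, 92], [249, 85], [247, 76], [242, 84], [231, 79], [243, 71], [254, 76], [247, 93], [256, 93], [259, 75], [264, 93], [274, 86], [275, 93], [316, 93], [316, 62], [292, 68], [288, 57], [278, 61], [282, 88], [258, 70], [259, 56], [243, 65]]
((855.1311645507812, 3.5764617919921875), (221.4506378173828, 93.6016845703125), 89.5677261352539)
2605.5 ((144.5, 73.0), (36.0, 91.0), 90.0) [[190, 57], [177, 70], [178, 59], [157, 55], [127, 64], [126, 73], [110, 69], [124, 59], [102, 59], [99, 89], [189, 91]]
((855.1604614257812, 311.677978515625), (91.2667236328125, 226.4854736328125), 0.5845221877098083)
```

View pics/top1.png

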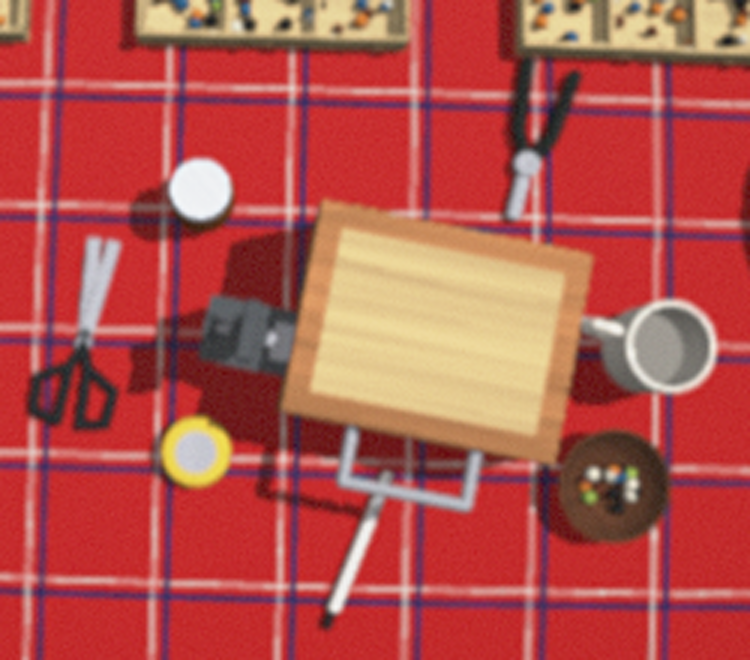

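View pics/side1.png

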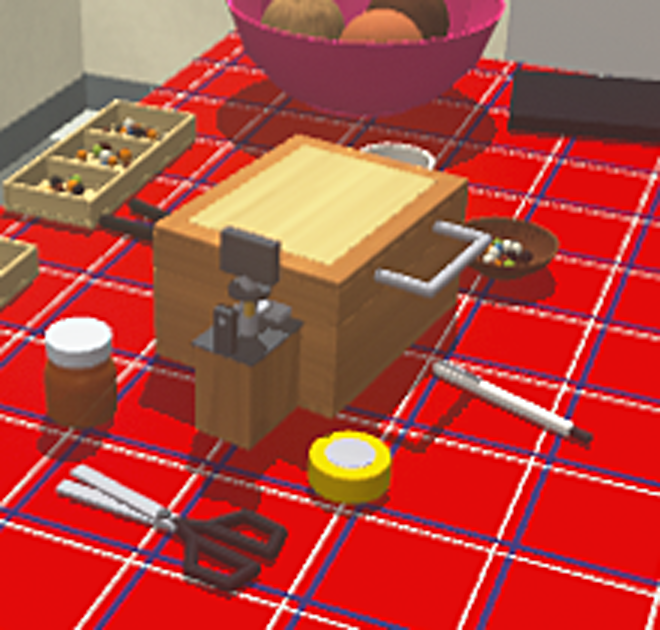

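```bash
cat >> h.py <<'E'
def chest(o,yaw):
    c,s=np.cos(yaw),np.sin(yaw); R=np.array([[c,-s,0],[s,c,0],[0,0,1]])
    return lambda p: np.array([o[0],o[1],0])+R@(np.array(p)/1000)
E
python3 - <<'E'
from h import *
W=chest((0.5806,-0.1329),np.radians(-9.82))
pts={'c':[(-85,-110,120),(-85,110,120),(85,110,120),(85,-110,120)],'h':[(-130,-50,100),(-130,50,100)],'g':[(-53,146,159),(-7,146,159)],'g0':[(-53,146,125),(-7,146,125)],'base':[(-85,110,0),(-85,-110,0)]}
for n,cr in(("top",(180,80,430,300)),("side",(180,100,400,310))):
    c=optics.camera(n); im=cv2.resize(c["image"],None,fx=3,fy=3,interpolation=cv2.INTER_CUBIC)
    for v in pts.values():
        for p in v:
            q=proj(c,W(p)); cv2.circle(im,tuple(int(round(t*3+1)) for t in q),3,(0,255,0),1)
    save(n+"2",im,[a*3 for a in cr])
for k,p in dict(handle=(-130,0,100),latch=(-30,146,142),hinge=(85,0,80)).items(): print(k,W(p).round(4))
E
```

```text
handle [ 0.4525 -0.1107  0.1   ]
latch [0.5759 0.0161 0.142 ]
hinge [ 0.6644 -0.1474  0.08  ]
```

View pics/top2.png

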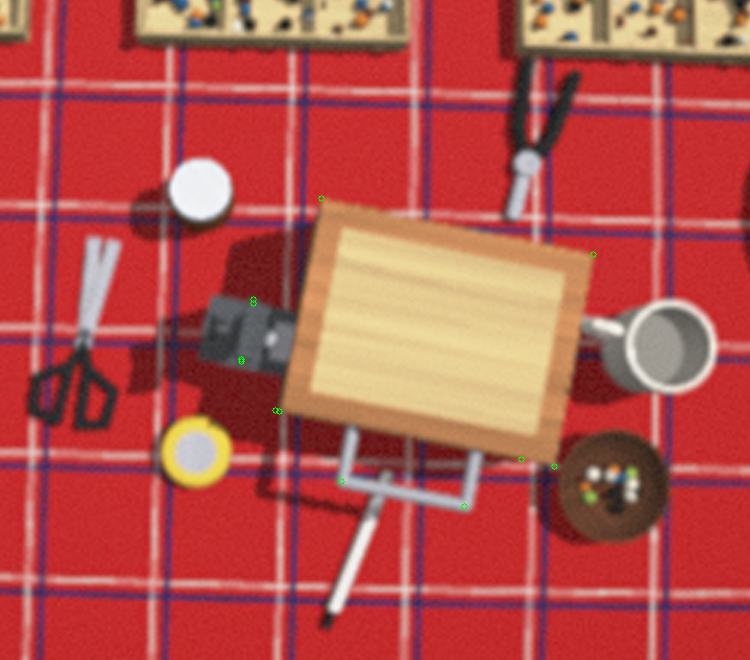

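View pics/side2.png

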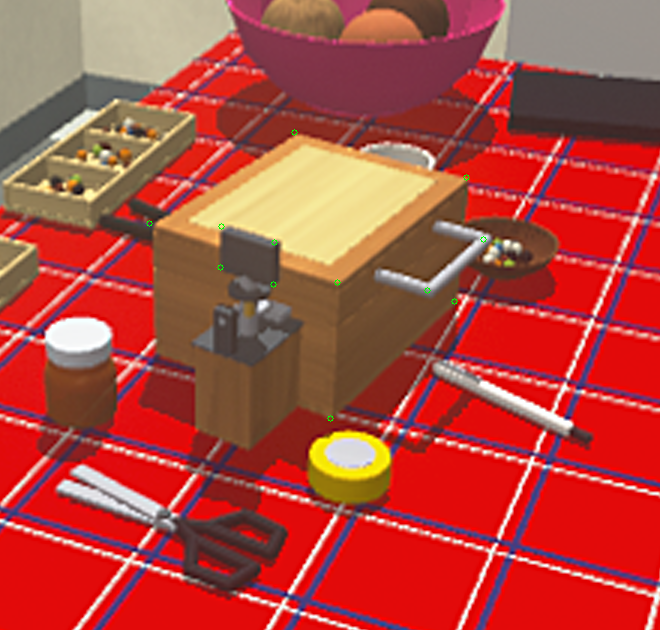

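```bash
cat >> h.py <<'E'
from scipy.spatial.transform import Rotation as Ro
CO=(0.5806,-0.1348); CY=np.radians(-9.82); W=chest(CO,CY)
def to(p,R=None,extra=None):
    """tool-frame shift (mm) from measured pose to p, with current orientation; and turn to reach yaw"""
    o=ctrl.get_obs(); Rc=Ro.from_euler('xyz',o["ee_rot"])
    print("t",round(o["clock"],2),"pos",o["position"].round(4),"rpy deg",np.degrees(o["ee_rot"]).round(2),"F",o["force"].round(1),"w",round(o["width"],4))
    if R is not None:
        Rt=Ro.from_euler('xyz',[np.pi,0,R]); print("turn deg",np.degrees((Rc.inv()*Rt).as_rotvec()).round(2)); 
    else: Rt=Rc
    print("shift mm after turn",(Rt.inv().apply(np.array(p)-o["position"])*1000).round(1))
E
python3 -c "
from h import *
print(W((-30,146,131)))
to(W((-30,146,200)),CY+np.pi/2)"
```

```text
[0.57594035 0.01417747 0.131     ]
t 0.3 pos [0.1423 0.5312 0.2099] rpy deg [1.8e+02 2.0e-02 7.5e+01] F [-0.2  0.3  0. ] w 0.0855
turn deg [-0.    0.02 -5.18]
shift mm after turn [-435.5  515.4    9.9]
```

{"method": "jog_arm", "body": {"motion": [[0,0,-5.2,0,0,0,0],[0,0,0,-20,24,0,0],[0,0,0,-32,38,0,0],[0,0,0,-32,38,0,0],[0,0,0,-32,38,0,0],[0,0,0,-32,38,0,0],[0,0,0,-32,38,0,0],[0,0,0,-32,38,0,0]]}}

```text
clock: 1.3
position: [0.3554, 0.2781, 0.2102]
ee_rot: [3.141, -0.0, 1.4]
force: [0.0, 0.3, -0.3]
width: 0.0426
```

{"method": "jog_arm", "body": {"motion": [[0,0,0,-32,38,0,0],[0,0,0,-32,38,0,0],[0,0,0,-32,38,0,0],[0,0,0,-32,38,0,0],[0,0,0,-32,38,0,0],[0,0,0,-32,38,0,0],[0,0,0,-20,24,0,0],[0,0,0,0,0,0,0]]}}

```text
clock: 2.3
position: [0.5675, 0.0261, 0.2095]
ee_rot: [-3.141, 0.0, 1.397]
force: [0.1, 0.6, 0.0]
width: 0.0425
```

```bash
python3 -c "
from h import *
to(W((-30,146,131)),CY+np.pi/2)"
```

```text
t 2.3 pos [0.5675 0.0261 0.2095] rpy deg [-1.7996e+02  1.0000e-02  8.0070e+01] F [0.1 0.6 0. ] w 0.0425
turn deg [-0.04  0.01 -0.11]
shift mm after turn [-10.3  10.4  78.5]
```

{"method": "jog_arm", "body": {"motion": [[0,0,0,-10,10,15,0],[0,0,0,0,0,20,0],[0,0,0,0,0,15,0],[0,0,0,0,0,0,0]]}}

```text
clock: 2.8
position: [0.5744, 0.0163, 0.1588]
ee_rot: [-3.139, 0.0, 1.4]
force: [0.1, -0.6, 0.4]
width: 0.0429
```

```bash
python3 -c "
from h import *
to(W((-30,146,131)),CY+np.pi/2)
for n,cr in(('top',(180,80,430,300)),('side',(180,60,400,270))):
    save(n+'3',optics.camera(n)['image'],cr,3)"
```

```text
t 2.8 pos [0.5744 0.0163 0.1588] rpy deg [-1.7987e+02  2.0000e-02  8.0230e+01] F [ 0.1 -0.6  0.4] w 0.0429
turn deg [-0.13  0.02  0.05]
shift mm after turn [-1.8  1.9 27.8]
```

View pics/side3.png

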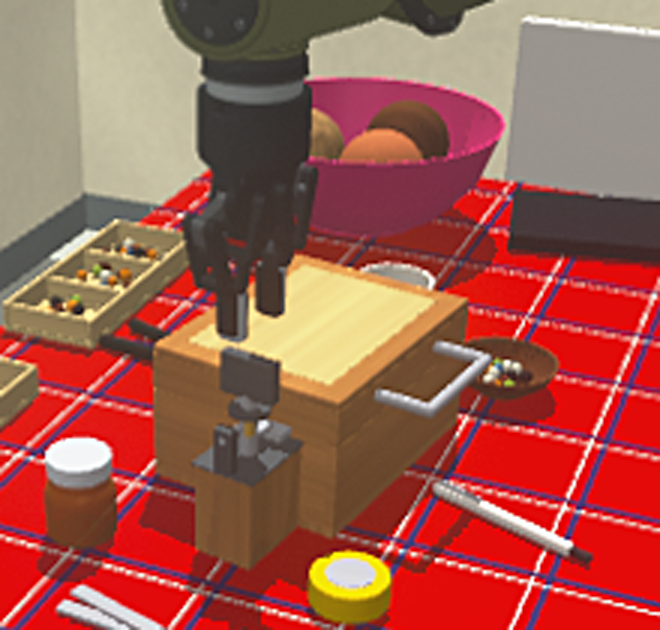

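View pics/top3.png

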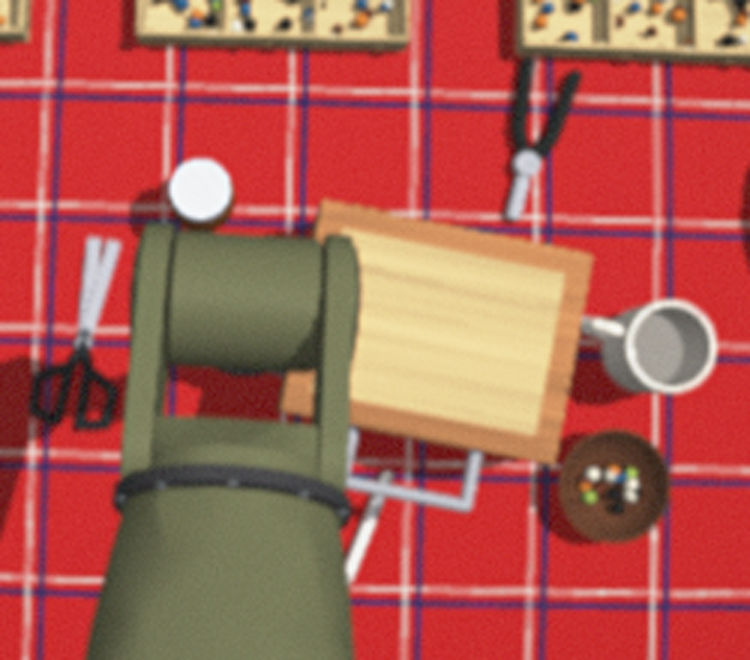

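{"method": "jog_arm", "body": {"motion": [[0,0,0,-2,2,14,0],[0,0,0,0,0,14,0],[0,0,0,0,0,0,0],[0,0,0,0,0,0,-0.5],[0,0,0,0,0,0,-1],[0,0,0,0,0,0,-1],[0,0,0,0,0,0,-1],[0,0,0,0,0,0,-1]], "squeeze": 40}}

```text
clock: 3.9
position: [0.5769, 0.0141, 0.1326]
ee_rot: [3.141, -0.001, 1.4]
force: [0.1, 4.6, 5.6]
width: 0.0102
```

```bash
python3 -c "
from h import *
to(W((-30,146,131)),CY+np.pi/2)
save('side4',optics.camera('side')['image'],(180,60,400,270),3)"
```

```text
t 3.9 pos [0.5769 0.0141 0.1326] rpy deg [ 1.7994e+02 -3.0000e-02  8.0210e+01] F [0.1 4.6 5.6] w 0.0102
turn deg [ 0.06 -0.03  0.03]
shift mm after turn [-0.1 -1.   1.6]
```

View pics/side4.png

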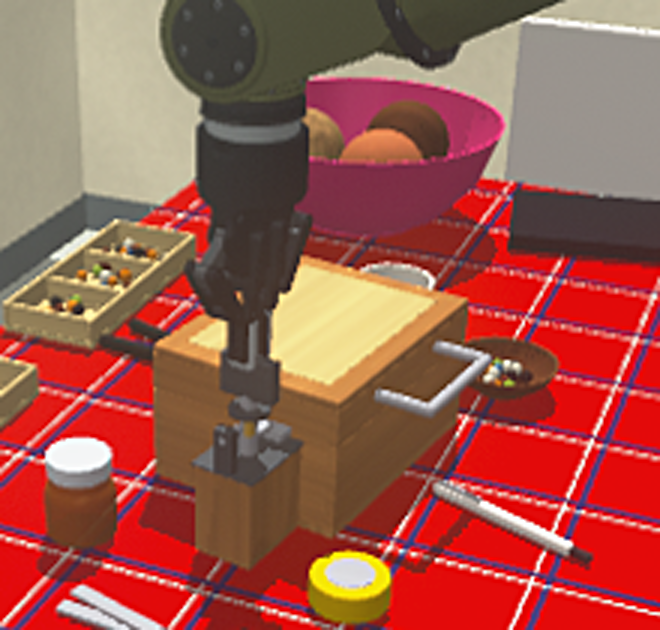

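{"method": "jog_arm", "body": {"motion": [[0,0,5,0,0,0,-1],[0,0,8,0,0,0,-1],[0,0,8,0,0,0,-1],[0,0,8,0,0,0,-1],[0,0,8,0,0,0,-1],[0,0,0,0,0,0,-1]]}}

```text
clock: 4.7
position: [0.5766, 0.0136, 0.1326]
ee_rot: [3.141, 0.0, 0.752]
force: [-1.3, 1.9, 5.0]
width: 0.0101
```

```bash
python3 -c "
from h import *
to(W((-30,146,131))); print(ctrl.get_obs()['ft_torque'])"
```

```text
t 4.7 pos [0.5766 0.0136 0.1326] rpy deg [179.97   0.    43.08] F [-1.3  1.9  5. ] w 0.0101
shift mm after turn [-0.1 -0.9  1.6]
[ 0.31781072  0.19195452 -0.02055131]
```

{"method": "jog_arm", "body": {"motion": [[0,0,8,0,0,0,-1],[0,0,8,0,0,0,-1],[0,0,8,0,0,0,-1],[0,0,4,0,0,0,-1],[0,0,0,0,0,0,-1],[0,0,0,0,0,0,-1]]}}

```text
clock: 5.45
position: [0.5763, 0.0135, 0.1326]
ee_rot: [3.141, 0.001, 0.265]
force: [-4.7, 0.5, 8.1]
width: 0.0103
```

```bash
python3 -c "
from h import *
to(W((-30,146,131))); print(ctrl.get_obs()['ft_torque'])
save('side5',optics.camera('side')['image'],(180,60,400,270),3)"
```

```text
t 5.45 pos [0.5763 0.0135 0.1326] rpy deg [1.7998e+02 4.0000e-02 1.5190e+01] F [-4.7  0.5  8.1] w 0.0103
shift mm after turn [-0.2 -0.8  1.6]
[ 0.14974941  0.92292387 -0.01665576]
```

View pics/side5.png

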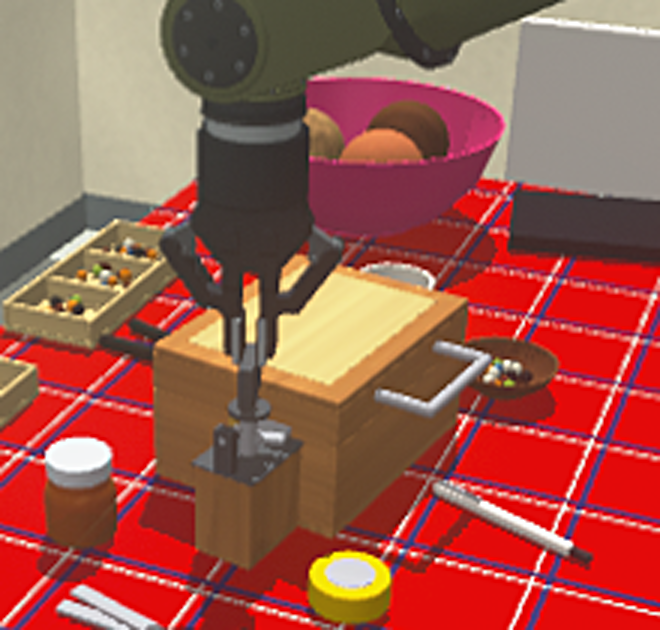

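{"method": "jog_arm", "body": {"motion": [[0,0,0,0,0,0,-0.5],[0,0,0,0,0,0,0],[0,0,0,0,0,0,0],[0,0,0,0,0,-15,0],[0,0,0,0,0,-30,0],[0,0,0,0,0,-30,0],[0,0,8,0,0,0,0],[0,0,8,0,0,0,0]]}}

```text
clock: 6.5
position: [0.5768, 0.0138, 0.2086]
ee_rot: [3.141, -0.002, -0.018]
force: [0.1, 0.1, 1.0]
width: 0.0428
```

```bash
python3 -c "
from h import *
print('handle',W((-130,0,100)))
to(W((-130,0,200)),CY)
save('side6',optics.camera('side')['image'],(180,60,400,270),3)"
```

```text
handle [ 0.4525047  -0.11262805  0.1       ]
t 6.5 pos [0.5768 0.0138 0.2086] rpy deg [ 1.7999e+02 -9.0000e-02 -1.0600e+00] F [0.1 0.1 1. ] w 0.0428
turn deg [ 0.   -0.1   8.76]
shift mm after turn [-100.9  145.7    8.6]
```

View pics/side6.png

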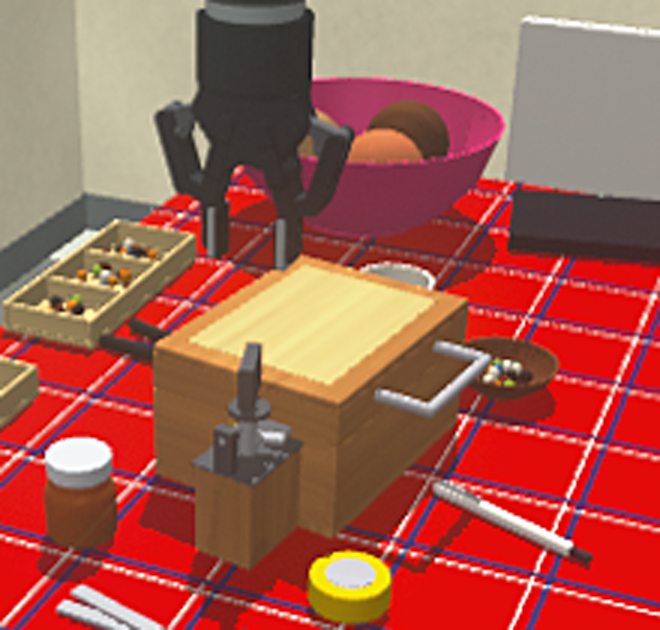

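{"method": "jog_arm", "body": {"motion": [[0,0,8.7,0,0,0,0],[0,0,0,-20,29,0,-0.2],[0,0,0,-25,36,0,-0.2],[0,0,0,-25,36,0,-0.2],[0,0,0,-20,29,0,-0.2],[0,0,0,-11,16,0,-0.2],[0,0,0,0,0,0,-0.2],[0,0,0,0,0,0,-0.2]]}}

```text
clock: 7.55
position: [0.4535, -0.1131, 0.2072]
ee_rot: [-3.141, -0.0, -0.165]
force: [0.6, -0.6, 0.5]
width: 0.0343
```

```bash
python3 -c "
from h import *
to(W((-130,0,81)),CY)
for n,cr in(('top',(180,80,430,300)),('side',(180,60,400,270))):
    save(n+'7',optics.camera(n)['image'],cr,3)"
```

```text
t 7.55 pos [ 0.4535 -0.1131  0.2072] rpy deg [-1.7999e+02 -2.0000e-02 -9.4500e+00] F [ 0.6 -0.6  0.5] w 0.0343
turn deg [-0.01 -0.02  0.37]
shift mm after turn [ -1.1  -0.3 126.2]
```

View pics/side7.png

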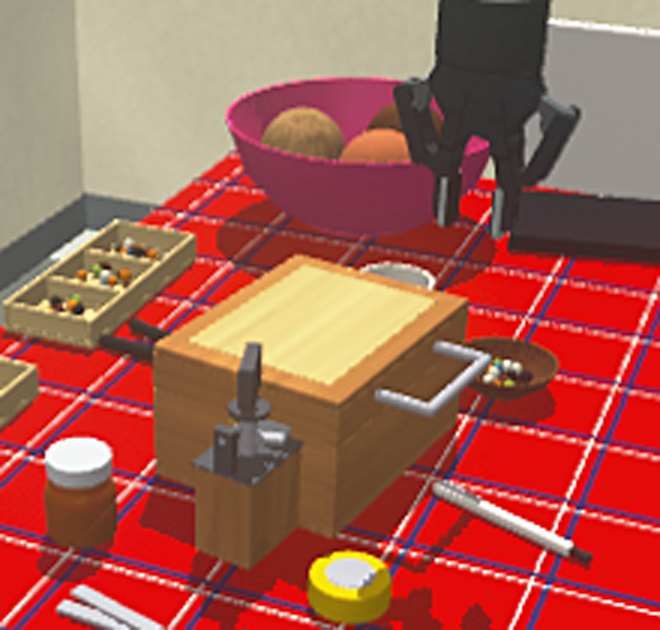

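View pics/top7.png

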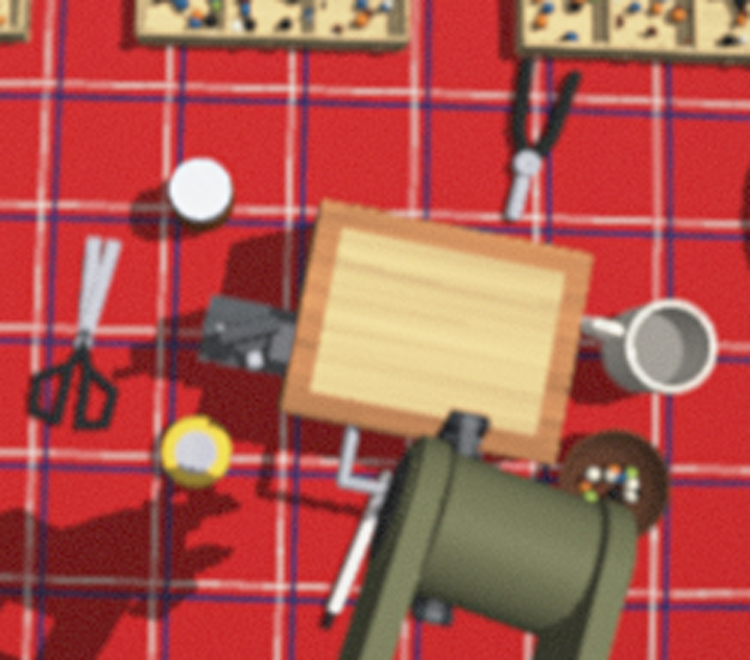

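{"method": "jog_arm", "body": {"motion": [[0,0,0,-1,0,20,-0.2],[0,0,0,0,0,25,-0.2],[0,0,0,0,0,25,-0.2],[0,0,0,0,0,20,-0.2],[0,0,0,0,0,15,-0.2],[0,0,0,0,0,0,-0.2]]}}

```text
clock: 8.4
position: [0.4517, -0.113, 0.1014]
ee_rot: [-3.141, 0.002, -0.165]
force: [0.6, 0.3, -0.1]
width: 0.0341
```

```bash
python3 -c "
from h import *
to(W((-130,0,81)),CY)
for n,cr in(('side',(180,60,400,270)),):
    save(n+'8',optics.camera(n)['image'],cr,3)"
```

```text
t 8.4 pos [ 0.4517 -0.113   0.1014] rpy deg [-1.7998e+02  1.0000e-01 -9.4700e+00] F [ 0.6  0.3 -0.1] w 0.0341
turn deg [-0.02  0.1   0.35]
shift mm after turn [ 0.7 -0.5 20.4]
```

View pics/side8.png

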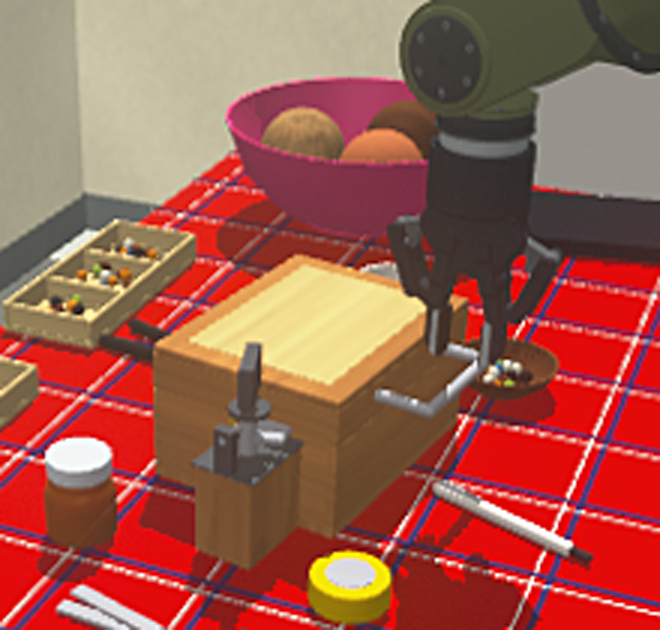

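```bash
python3 -c "
from h import *
c=optics.camera('side'); im=c['image'].copy()
o=ctrl.get_obs(); p=o['position']
ax=W((1,0,0))-W((0,0,0)); ax/=np.linalg.norm(ax)
im=cv2.resize(im[130:220,290:380],None,fx=6,fy=6,interpolation=cv2.INTER_CUBIC)
def d(P,col):
    q=proj(c,P); cv2.circle(im,(int((q[0]-290+.5)*6),int((q[1]-130+.5)*6)),3,col,-1)
for dz in (0,.01,.02): 
    for s in(-.017,.017): d(p+ax*s+[0,0,dz],(0,255,0))
for y in(-50,0,50): d(W((-130,y,100)),(255,0,255))
save('side9',im)
"
```

```text
(no output)
```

View pics/side9.png

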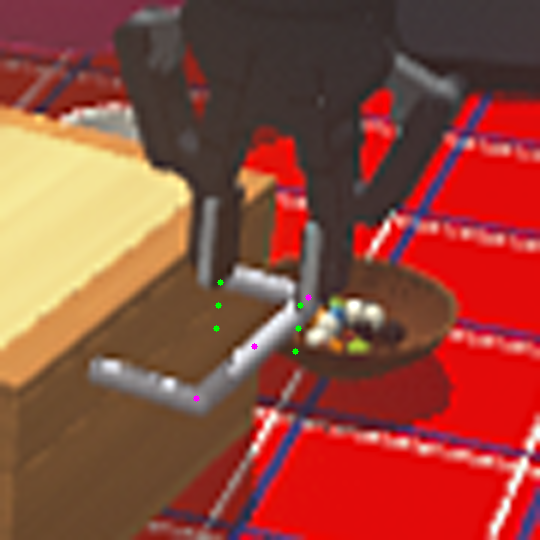

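{"method": "jog_arm", "body": {"motion": [[0,0,0.3,0,0,10,-0.2],[0,0,0,0,0,10,-0.2],[0,0,0,0,0,0,-0.2]]}}

```text
clock: 8.88
position: [0.4515, -0.1133, 0.0812]
ee_rot: [-3.141, 0.002, -0.171]
force: [-0.3, -0.2, 1.0]
width: 0.0339
```

```bash
python3 -c "
from h import *
to(W((-130,0,81)),CY)
save('side10',optics.camera('side')['image'],(270,110,390,220),5)"
```

```text
t 8.88 pos [ 0.4515 -0.1133  0.0812] rpy deg [-1.7999e+02  9.0000e-02 -9.8100e+00] F [-0.3 -0.2  1. ] w 0.0339
turn deg [-0.01  0.09  0.01]
shift mm after turn [ 0.9 -0.8  0.2]
```

View pics/side10.png

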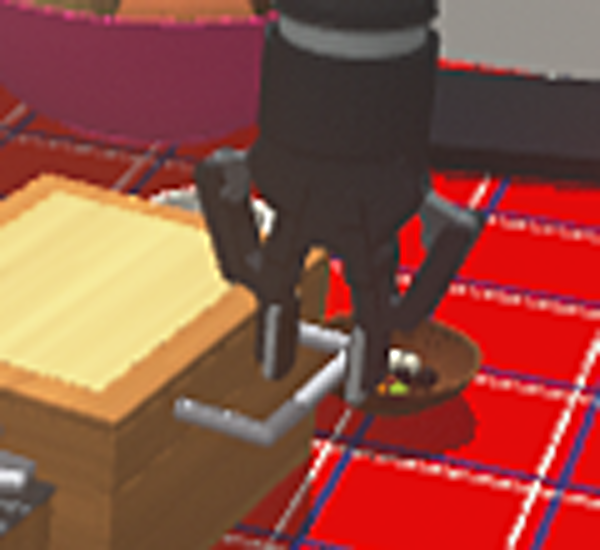

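{"method": "jog_arm", "body": {"motion": [[0,0,0,1,0,0,-0.5],[0,0,0,0,0,0,-0.8],[0,0,0,0,0,0,-1],[0,0,0,0,0,0,-1],[0,0,0,0,0,0,-1]], "squeeze": 40}}

```text
clock: 9.55
position: [0.4538, -0.1138, 0.0834]
ee_rot: [3.141, -0.003, -0.171]
force: [-1.5, 0.7, 12.9]
width: -0.0003
```

```bash
python3 -c "
from h import *
to(W((-130,0,81)),CY)
save('side11',optics.camera('side')['image'],(270,110,390,220),5)"
```

```text
t 9.55 pos [ 0.4538 -0.1138  0.0834] rpy deg [ 1.7998e+02 -1.6000e-01 -9.8000e+00] F [-1.5  0.7 12.9] w -0.0003
turn deg [ 0.02 -0.16  0.02]
shift mm after turn [-1.5 -0.9  2.4]
```

View pics/side11.png

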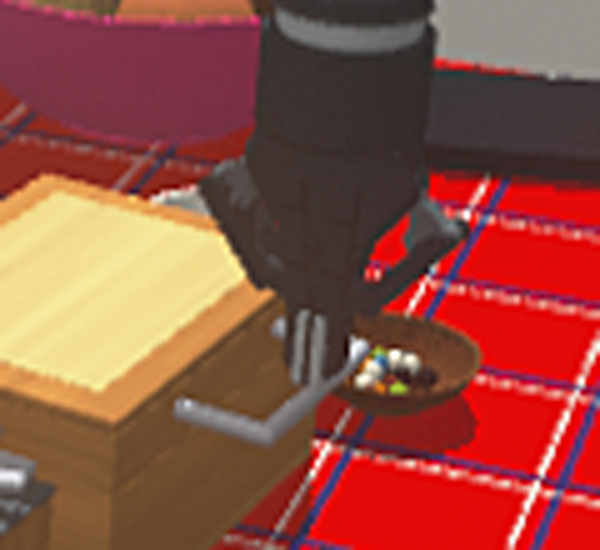

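```bash
python3 -c "
from h import *
c=optics.camera('side'); o=ctrl.get_obs(); p=o['position']
for dz in(0,.01,.02): q=proj(c,p+[0,0,dz]); print(dz,q,(q-[270,110])*5+2.5)
print('bar',[((proj(c,W((-130,y,100)))-[270,110])*5+2.5).round() for y in(-50,0,50)])
print(o['ft_torque'], proj(optics.camera('top'),p))
save('top11',optics.camera('top')['image'],(180,80,430,300),3)
"
```

```text
0 [330.83281677 193.05475737] [306.66408385 417.77378687]
0.01 [331.19465046 189.33642169] [308.47325232 399.18210844]
0.02 [331.5593217  185.58480944] [310.29660852 380.42404721]
bar [array([357., 348.]), array([312., 389.]), array([264., 432.])]
[ 0.15729058  0.19537351 -0.03432143] [314.36246585 243.12582015]
```

View pics/top11.png

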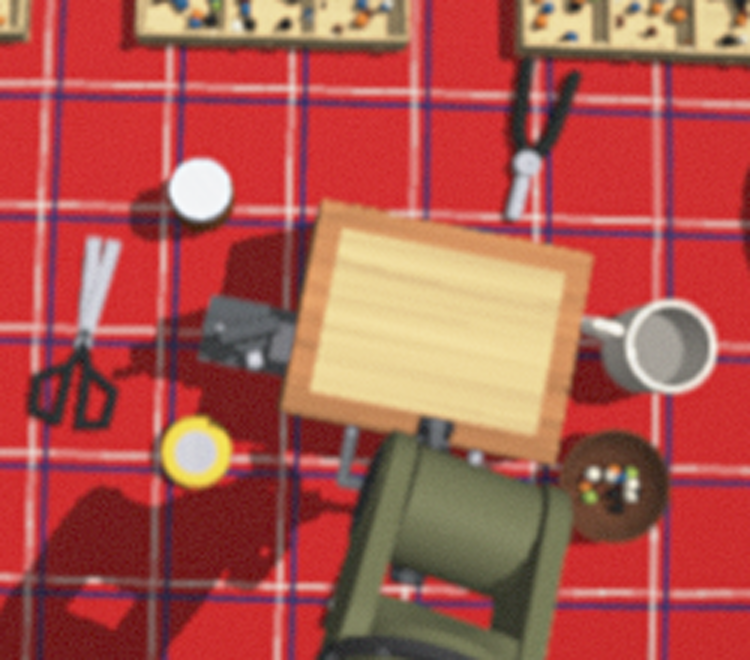

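{"method": "jog_arm", "body": {"motion": [[0,0,0,0,0,-14,-1],[0,0,0,0,0,0,-0.2],[0,0,0,0,0,0,-0.2],[0,0,0,0,0,0,-0.2],[0,0,0,0,0,14,-0.2],[0,0,0,0,0,14,-0.2],[0,0,0,0,0,0,-0.2]]}}

```text
clock: 10.62
position: [0.4521, -0.1133, 0.0665]
ee_rot: [-3.141, 0.003, -0.171]
force: [1.6, -0.2, -0.7]
width: 0.0344
```

```bash
python3 -c "
from h import *
to(W((-130,0,66)),CY)
c=optics.camera('side'); p=ctrl.get_obs()['position']
for dz in(0,.01,.02): q=proj(c,p+[0,0,dz]); print(dz,(q-[270,110])*5+2.5)
save('side12',c['image'],(270,110,390,220),5)"
```

```text
t 10.62 pos [ 0.4521 -0.1133  0.0665] rpy deg [-1.7997e+02  1.6000e-01 -9.8100e+00] F [ 1.6 -0.2 -0.7] w 0.0344
turn deg [-0.03  0.16  0.01]
shift mm after turn [ 0.3 -0.7  0.5]
0 [306.27223273 448.37828776]
0.01 [308.07124925 430.04204943]
0.02 [309.88434582 411.54231603]
```

View pics/side12.png

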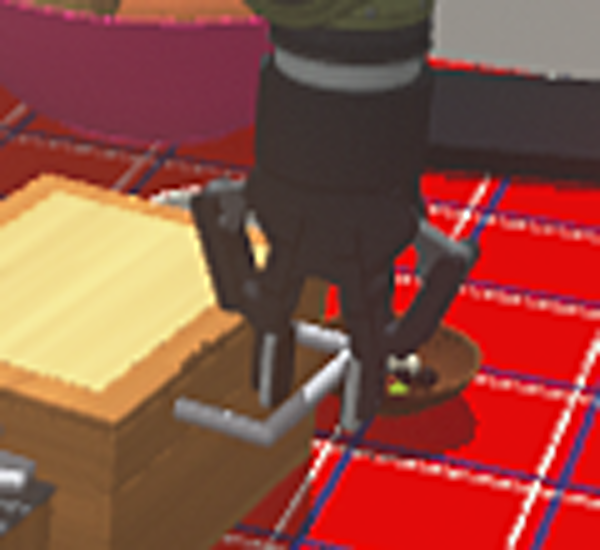

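{"method": "jog_arm", "body": {"motion": [[0,0,0,0,0,0,-0.5],[0,0,0,0,0,0,-0.8],[0,0,0,0,0,0,-1],[0,0,0,0,0,0,-1],[0,0,0,0,0,0,-1]], "squeeze": 40}}

```text
clock: 11.3
position: [0.4523, -0.1135, 0.0684]
ee_rot: [3.142, 0.001, -0.171]
force: [-6.9, 1.0, 5.9]
width: 0.0085
```

```bash
python3 -c "
from h import *
to(W((-130,0,66)),CY)
c=optics.camera('side'); p=ctrl.get_obs()['position']
save('side13',c['image'],(270,110,390,220),5)"
```

```text
t 11.3 pos [ 0.4523 -0.1135  0.0684] rpy deg [ 1.8e+02  8.0e-02 -9.8e+00] F [-6.9  1.   5.9] w 0.0085
turn deg [0.   0.08 0.02]
shift mm after turn [ 0.1 -0.9  2.4]
```

View pics/side13.png

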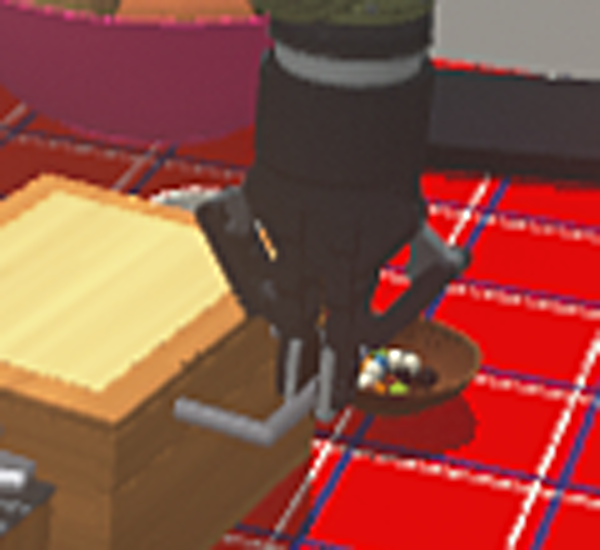

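{"method": "jog_arm", "body": {"motion": [[0,0,0,0,0,0,-0.5],[0,0,0,0,0,0,-0.5],[0,0,0,0,0,8,-0.5],[0,0,0,0,0,0,-0.5],[0,0,0,0,0,0,-1],[0,0,0,0,0,0,-1],[0,0,0,0,0,0,-1],[0,0,0,0,0,0,-1]], "squeeze": 40}}

```text
clock: 12.35
position: [0.4522, -0.1134, 0.0599]
ee_rot: [-3.141, 0.002, -0.171]
force: [-5.5, 0.5, 0.8]
width: 0.0084
```

```bash
python3 -c "
from h import *
to(W((-130,0,66)),CY)
c=optics.camera('side'); p=ctrl.get_obs()['position']
save('side14',c['image'],(270,110,390,220),5)"
```

```text
t 12.35 pos [ 0.4522 -0.1134  0.0599] rpy deg [-1.7999e+02  1.1000e-01 -9.8000e+00] F [-5.5  0.5  0.8] w 0.0084
turn deg [-0.01  0.11  0.02]
shift mm after turn [ 0.2 -0.8 -6.1]
```

View pics/side14.png

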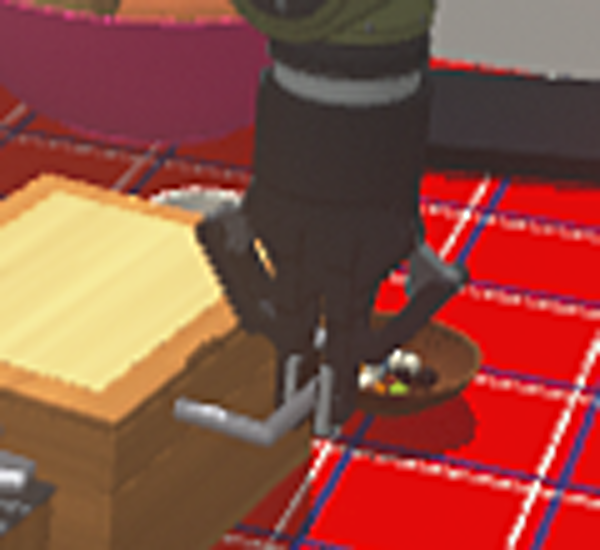

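```bash
python3 -c "
import numpy as np
s=np.linspace(0,1,25); e=s**2*(3-2*s)*0+ (s-np.sin(2*np.pi*s)/(2*np.pi)*0.6)
a=1.265*e
f=215*np.cos(a)-20*np.sin(a);u=215*np.sin(a)+20*np.cos(a)
x=np.round(2*(f[0]-f))/2; z=np.round(2*(u[0]-u))/2
for i in range(24): print(i+1,round(a[i+1],3),x[i+1]-x[i],z[i+1]-z[i],'cum',x[i+1],z[i+1])
"
```

```text
1 0.021 0.5 -4.5 cum 0.5 -4.5
2 0.045 0.5 -5.0 cum 1.0 -9.5
3 0.073 1.0 -6.0 cum 2.0 -15.5
4 0.106 1.5 -7.0 cum 3.5 -22.5
5 0.147 1.5 -8.5 cum 5.0 -31.0
6 0.195 3.0 -10.5 cum 8.0 -41.5
7 0.252 4.0 -11.5 cum 12.0 -53.0
8 0.317 5.0 -13.0 cum 17.0 -66.0
9 0.389 6.5 -14.0 cum 23.5 -80.0
10 0.467 8.5 -14.5 cum 32.0 -94.5
11 0.549 10.0 -14.5 cum 42.0 -109.0
12 0.632 11.5 -14.0 cum 53.5 -123.0
13 0.716 12.5 -13.5 cum 66.0 -136.5
14 0.798 13.5 -11.5 cum 79.5 -148.0
15 0.876 13.0 -10.0 cum 92.5 -158.0
16 0.948 13.5 -8.5 cum 106.0 -166.5
17 1.013 12.0 -6.5 cum 118.0 -173.0
18 1.07 11.0 -5.0 cum 129.0 -178.0
19 1.118 10.0 -4.0 cum 139.0 -182.0
20 1.159 8.0 -3.0 cum 147.0 -185.0
21 1.192 7.0 -2.0 cum 154.0 -187.0
22 1.22 6.0 -2.0 cum 160.0 -189.0
23 1.244 5.0 -1.0 cum 165.0 -190.0
24 1.265 4.5 -1.0 cum 169.5 -191.0
```

{"method": "jog_arm", "body": {"motion": [[0,0,0,0.5,0,-4.5,-1],[0,0,0,0.5,0,-5,-1],[0,0,0,1,0,-6,-1],[0,0,0,1.5,0,-7,-1],[0,0,0,0,0,0,-1]]}}

```text
clock: 13.02
position: [0.4554, -0.1139, 0.0828]
ee_rot: [-3.141, 0.002, -0.171]
force: [-8.8, 1.2, -1.2]
width: 0.0085
```

```bash
python3 -c "
from h import *
to(W((-130,0,66)),CY)
c=optics.camera('side'); print(ctrl.get_obs()['ft_torque'])
save('side15',c['image'],(220,90,390,220),4)"
```

```text
t 13.03 pos [ 0.4554 -0.1139  0.0828] rpy deg [-1.7999e+02  1.4000e-01 -9.8000e+00] F [-8.8  1.2 -1.2] w 0.0085
turn deg [-0.01  0.14  0.02]
shift mm after turn [-3.1 -0.8 16.8]
[0.18521283 1.43798787 0.00306138]
```

View pics/side15.png

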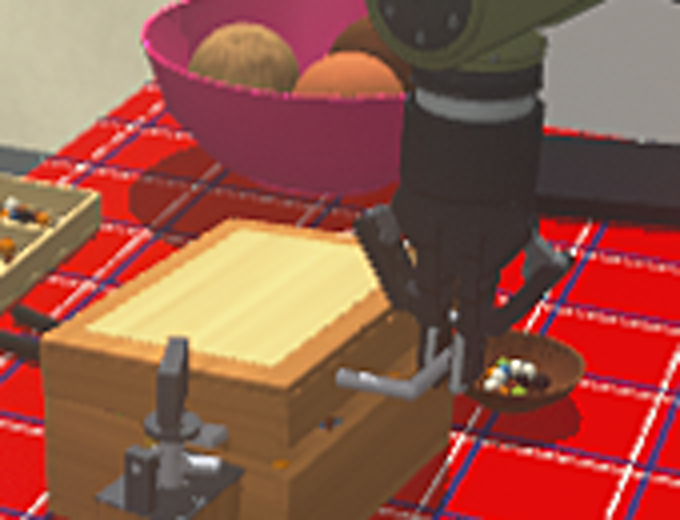

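{"method": "jog_arm", "body": {"motion": [[0,0,0,1.5,0,-8.5,-1],[0,0,0,3,0,-10.5,-1],[0,0,0,4,0,-11.5,-1],[0,0,0,5,0,-13,-1],[0,0,0,6.5,0,-14,-1],[0,0,0,8.5,0,-14.5,-1],[0,0,0,10,0,-14.5,-1]]}}

```text
clock: 13.95
position: [0.4931, -0.1205, 0.1707]
ee_rot: [3.141, 0.003, -0.171]
force: [-16.8, 2.3, 8.1]
width: 0.0085
```

{"method": "jog_arm", "body": {"motion": [[0,0,0,11.5,0,-14,-1],[0,0,0,12.5,0,-13.5,-1],[0,0,0,13.5,0,-11.5,-1],[0,0,0,13,0,-10,-1],[0,0,0,13.5,0,-8.5,-1],[0,0,0,12,0,-6.5,-1],[0,0,0,0,0,0,-1]]}}

```text
clock: 14.82
position: [0.5702, -0.1339, 0.2358]
ee_rot: [3.141, -0.004, -0.171]
force: [-6.7, -0.0, 12.0]
width: 0.0085
```

```bash
python3 -c "
from h import *
to(W((-130,0,66)),CY)
c=optics.camera('side'); print(ctrl.get_obs()['ft_torque'])
save('side16',c['image'],(180,30,400,220),3)"
```

```text
t 14.82 pos [ 0.5702 -0.1339  0.2358] rpy deg [179.97  -0.22  -9.79] F [-6.7 -0.  12. ] w 0.0085
turn deg [ 0.03 -0.22  0.03]
shift mm after turn [-119.6   -0.9  169.8]
[ 0.06202692  1.04300181 -0.02291105]
```

View pics/side16.png

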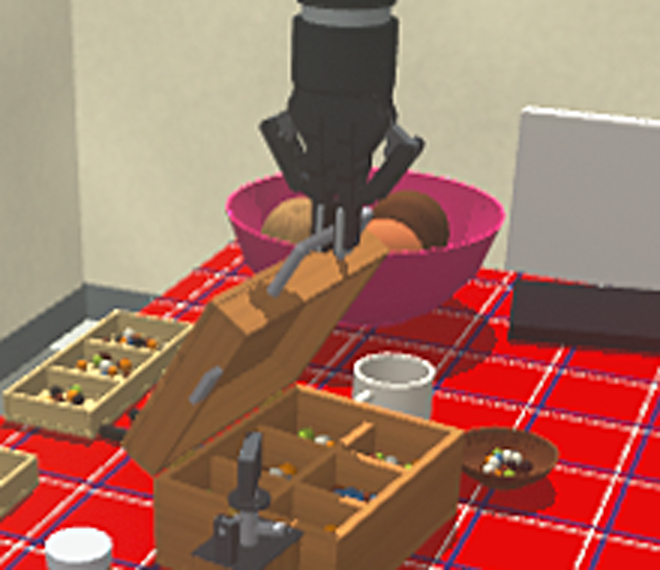

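{"method": "jog_arm", "body": {"motion": [[0,0,0,11,0,-6,-1],[0,0,0,10,0,-5,-1],[0,0,0,8,0,-3,-1],[0,0,0,7,0,-2,-1],[0,0,0,6,0,-2,-1],[0,0,0,5,0,-1,-1],[0,0,0,4.5,0,-1,-1],[0,0,0,0,0,0,-1]]}}

```text
clock: 15.88
position: [0.6204, -0.1426, 0.2537]
ee_rot: [3.141, -0.001, -0.171]
force: [-2.1, -1.0, 5.6]
width: 0.0084
```

```bash
python3 -c "
from h import *
to(W((39.3,0,291)),CY)
c=optics.camera('side'); print(ctrl.get_obs()['ft_torque'])
im=c['image']
save('side17',im,(180,30,400,220),3)
for y in(-50,0,50): print(((proj(c,W((39.3,y,291)))-[180,30])*3+1).round())
for y in(-110,110): print('hinge/front edge', ((proj(c,W((85,y,80)))-[180,30])*3+1).round())
save('top17',optics.camera('top')['image'],(180,80,430,300),3)
"
```

```text
t 15.88 pos [ 0.6204 -0.1426  0.2537] rpy deg [ 1.7999e+02 -7.0000e-02 -9.8000e+00] F [-2.1 -1.   5.6] w 0.0084
turn deg [ 0.01 -0.07  0.02]
shift mm after turn [ -1.2  -0.9 -37.3]
[-0.12792262  0.49895587  0.00888595]
[311. 180.]
[278. 196.]
[242. 213.]
hinge/front edge [293. 382.]
hinge/front edge [151. 477.]
```

View pics/side17.png

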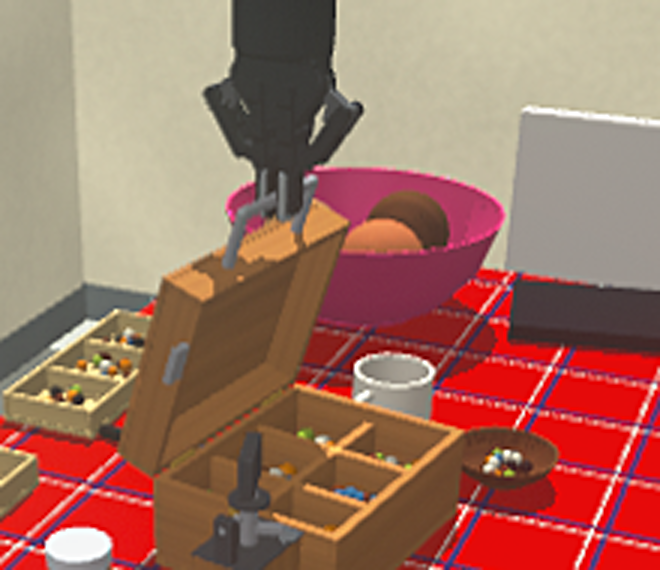

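View pics/top17.png

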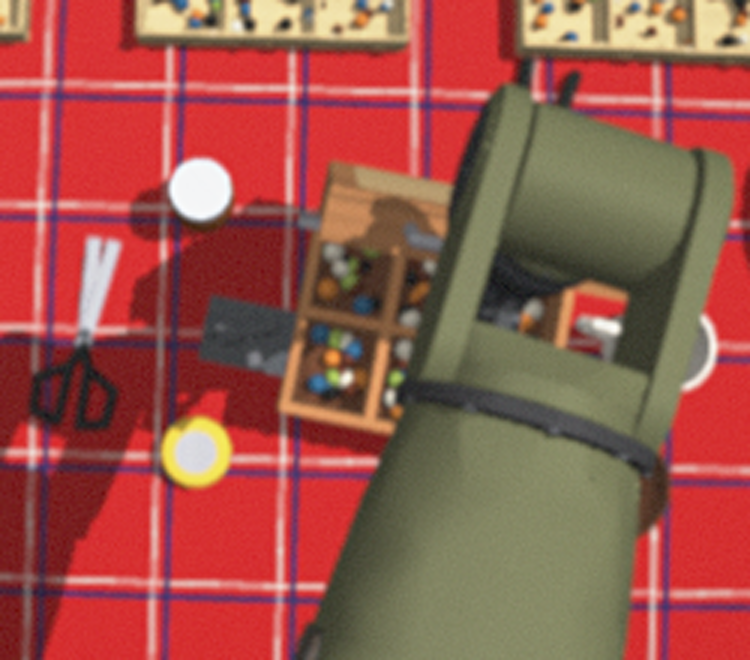

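{"method": "jog_arm", "body": {"motion": [[0,0,0,0,0,0,-1],[0,0,0,0,0,0,-1],[0,0,0,0,0,0,-1],[0,0,0,0,0,0,-1]]}}

```text
clock: 16.48
position: [0.6202, -0.1425, 0.2537]
ee_rot: [3.141, -0.001, -0.171]
force: [-2.6, -0.8, 4.4]
width: 0.008
```

```bash
python3 -c "
from h import *
to(W((39.3,0,254)),CY)
print(abs(ctrl.get_obs()['qd']).max())
save('side18',optics.camera('side')['image'],None,1.5)
"
```

```text
t 16.48 pos [ 0.6202 -0.1425  0.2537] rpy deg [ 1.7999e+02 -7.0000e-02 -9.8100e+00] F [-2.6 -0.8  4.4] w 0.008
turn deg [ 0.01 -0.07  0.01]
shift mm after turn [-1.1 -0.9 -0.3]
0.001343317777570806
```

View pics/side18.png

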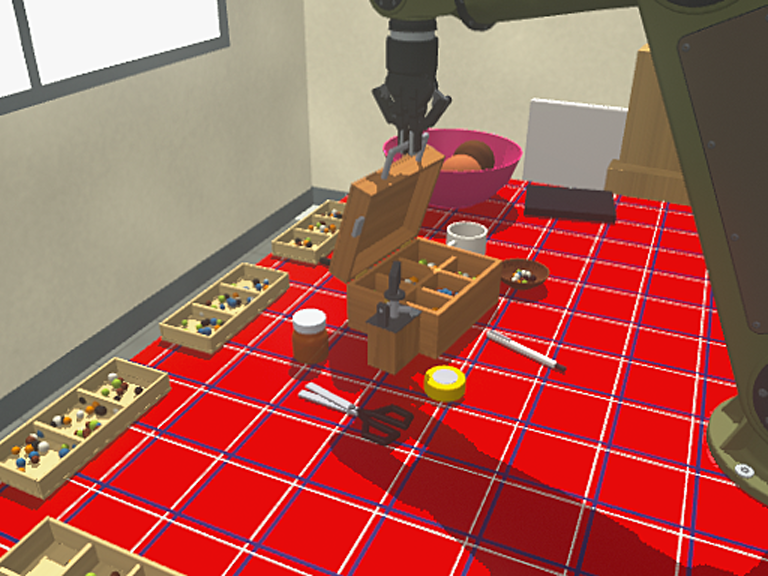

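{"method": "jog_arm", "body": {"motion": [[0,0,0,0,0,0,-1],[0,0,0,0,0,0,-1],[0,0,0,0,0,0,-1],[0,0,0,0,0,0,-1],[0,0,0,0,0,0,-1],[0,0,0,0,0,0,-1],[0,0,0,0,0,0,-1],[0,0,0,0,0,0,-1]]}}

```text
clock: 17.52
position: [0.6202, -0.1425, 0.2537]
ee_rot: [3.141, -0.001, -0.171]
force: [-2.9, -1.6, 5.0]
width: 0.0085
```

```bash
python3 -c "
from h import *
to(W((39.3,0,254)),CY)
save('side19',optics.camera('side')['image'],(230,60,320,140),8)
"
```

```text
t 17.52 pos [ 0.6202 -0.1425  0.2537] rpy deg [ 1.7999e+02 -7.0000e-02 -9.8000e+00] F [-2.9 -1.6  5. ] w 0.0085
turn deg [ 0.01 -0.07  0.02]
shift mm after turn [-1.  -0.8 -0.3]
```

View pics/side19.png

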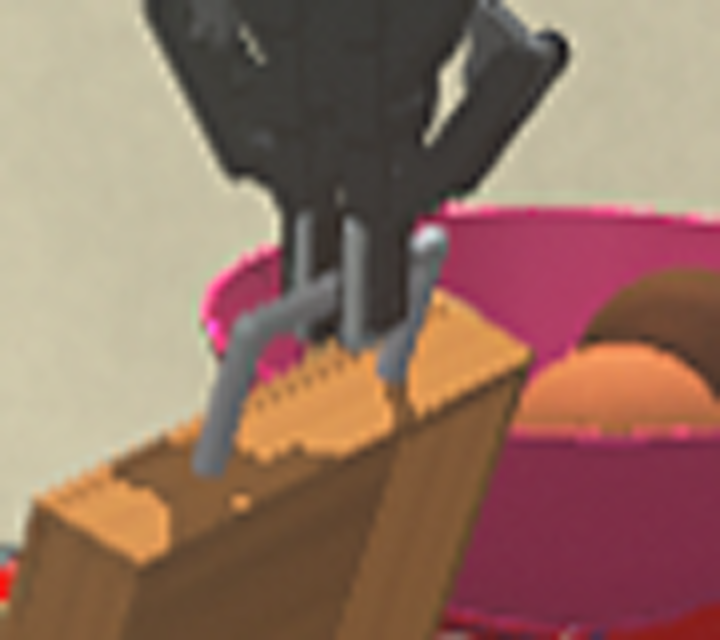

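```bash
python3 -c "
from h import *
print(workorder.sign_off())"
```

```text
the job is handed in; nothing more can be done
None
```

The latch is released, and I handed the job in with the lid held still at its balance point and its bar pinched in the gripper. It took about 17.5 s of the 48 s allowed.

**Latch:** I turned the knob clockwise by about 1.13 rad (65°). The moment about the knob's axis was small at the end of the turn. After I let go, the pictures showed it staying turned with the tongue clear of the lid.

**Lid:** I swung it up on its arc in three moves. The bar's ends in the last side picture fall within about 1 pixel of where they should be at 1.265 rad. The tool stands about 1 mm from its target, which is about 0.005 rad against the 0.12 allowed.

**Holding:** Over the last 1.6 s the pose did not change by more than 0.2 mm. The residual force was about 6 N and the grip was set to 40 N.

**Disagreements and a failed try:**
- **First grip failed:** the fingers shut just above the bar, with the opening reading 0 and about 13 N upward. The pictures showed the fingertips about 18 mm higher than the reported TCP, so I opened, went lower and gripped again.
- **Opening reads low:** it shows about 1.5–2 mm less than the stated thickness, on both the knob and the bar.

**Other things:** in the last pictures the jar, tape, scissors, pen, mug and dish look unmoved. The pliers are mostly hidden, but the arm never came near them at table height.

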